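# Unlock the vial rack with its key and hold it up level

### The job

The rack of vials is locked in its cradle: take the red-handled key from its holder, put it fully into the brass lock, turn it clockwise a quarter turn so that the red bar swings off the rack, and leave the key in the lock. Then take the rack by its handle bar, lift it straight out and finish while still holding it, level and still in the air, with its underside more than 10 cm above the bench. Keep the rack from tipping and leave the other glassware and jars where they stand.

Things in the scene. Friction and masses are not known exactly. Their poses are not given: they have to be found in the camera images.
- rack_grip (a point): Middle of the vial rack's handle bar, the place to grip it, 125 mm above the rack's underside, over its centre. The grey bar is 144 mm long along the rack's y axis, 14 mm thick along x, 16 mm tall, and stands on two flat posts; nothing under it is higher than 71 mm above the underside. z up. The rack weighs 0.38 to 0.6 kg, centre of mass under the middle of the bar.
- rack: The loose vial rack: blue tray (90 mm along x, 200 mm along y, 15 mm thick) with a white block of amber vials with green and orange caps, and the handle bar above. Origin at the centre of its underside, which starts 12 mm above the bench, on the cradle's plate inside a 12 mm high fence with 2.5 mm play. Axes as rack_grip.
- cradle: Fixed aluminium base plate, 130 mm (x) by 330 mm (y), 12 mm thick, that carries the rack (its centre at y = -35 mm) and the brass lock (at y = +135 mm). Origin on the bench, 12 mm from the plate's centre.
- lock_mouth (a point): Centre of the slot's mouth on top of the brass cylinder lock (52 mm across, top 58 mm above the bench). Slot 10 mm wide, 34 mm long along this frame's x axis, 24 mm deep, same either way round. z up. The frame turns with the lock. The red bar (18 mm wide, 29 to 35 mm above the bench) is fixed to the lock, reaches 86 mm along +x and starts over the rack's blue end ledge, so it cannot rise.
- rotor (a joint): Turn of the lock with its bar, rad: 0 = bar squarely over the rack, grows clockwise seen from above, stops at 1.571 (quarter turn). Starts between 0 and 0.25. The bar is off the rack above 1.15. Needs about 0.05 N m and stays where it is left.
- key_grip (a point): Centre of the red grip of the loose key: a block 40 mm along the key's x axis, 12 mm thick along y, 40 mm tall along z (up). The key is 95 mm tall; this point is 75 mm above its lower end. Starts upright in its holder, collar resting on the holder's top.
- key_foot (a point): Middle of the lower end of the key's blade, on the key's axis. Blade 28 mm wide along the key's x axis, 6 mm thick along y, 20 mm long, same either way round. Fully in the lock, the key's collar rests on the brass top and this point is 20 mm below lock_mouth. The blade can twist 0.14 rad in the slot before it drives the lock.
- key: The same key, 90 g: red grip, 14 mm round steel shaft, 40 mm round collar (underside 20 mm above the lower end), flat blade. Origin at key_foot.
- holder: Fixed grey block, 70 x 60 mm, 30 mm tall; the key stands in its 34 x 10 mm slot and comes free when lifted straight up by more than 20 mm. Origin at the centre of its underside.
- amber_bottle: Brown glass bottle, 64 mm across, 130 mm tall, black cap; bystander to be left alone, loose. Origin at the centre of its underside.
- beaker: Clear glass beaker, 70 mm across, 90 mm tall; bystander to be left alone, loose. Origin at the centre of its underside.
- flask: Green conical flask, 80 mm across at the foot, 118 mm tall; bystander to be left alone, loose. Origin at the centre of its underside.
- jar: White jar with a blue lid, 68 mm across, 75 mm tall; bystander to be left alone, loose. Origin at the centre of its underside.
- dishes: Stack of clear dishes, 90 mm across, 45 mm tall; bystander to be left alone, loose. Origin at the centre of its underside.
Mind the look-alikes: they are no part of the job. Of the things like the rack, leave any that is purple or turquoise; of the rest the larger one is meant.

How it is judged:
By the outcome, as a careful person would: the job done as asked, in the order asked, and still so for the second after the job is handed in, while the arm keeps its last pose, push and grip.
It also fails if it takes over 61 s, if anything falls off the work surface, if the arm or the gripper's body presses on something with over 40 N, if the wrist force passes 120 N, or if a joint passes its speed limit or range.

### The arm

A 6-joint arm with a two-finger parallel gripper is mounted at the origin on the work surface. World frame = base frame: x ahead of the robot, y to its left, z up, the work surface at z = 0. Lengths are in m, angles in rad, forces in N, time in s.
With the tool pointing down it reaches from about 0.35 to 0.85 m from the base axis. Payload 8.1 kg.
Tool frame: the origin (TCP) lies at the centre of the arm's flange, where the gripper is bolted on; the fingertips stand 186 mm ahead of it and the grasp point (between the pads) lies 167 mm ahead of it (robot.grasp_offset is the distance from the TCP to the grasp point, in m); z points along the fingers, y is the line along which they close (so a half turn about z gives the same grasp; the last joint's range is limited). The gripper opens to 93 mm and grips with 3 to 60 N. Pads are 15 mm wide; open, the fingers measure 128 mm over their backs; the gripper's body (75 mm by 188 mm) begins 65 mm behind the grasp point.
Start: joints at [1.218, 0.13, 1.488, -0, 1.523, -0.085], TCP at [0.159, 0.579, 0.405] pointing down, gripper open.
Joint ranges: [-2.96, 2.96], [-0.89, 2.26], [0.02, 2.5], [-1.34, 4.48], [0, 2.73], [-2.66, 2.66]. Speed limits (rad/s): [2.39, 2.39, 2.79, 3.14, 3.14, 3.14].

### API

Orientations are given as a rotation vector (axis times angle).
In Python, from plant import robot gives the robot as it stands.
- The arm moves only by the tool drive_tool, never from a script. Its argument "moves" is one flat list of numbers, 7 for each row, row after row: the finger opening in mm, from 0 to 93, then the shift along the tool's x, y, z in mm, then the turn, a rotation vector about the tool's x, y, z in degrees. A call has 1 to 8 rows; each row shifts and turns the commanded pose from where the row before left it, along the tool's axes as they then stand; what a row does not reach is not made up. A row lasts 1/10 s, in which the tool goes at most 50 mm and 8.59 degrees, less where a joint would pass 70% of its speed; a pose out of reach is approached as far as the arm can. A call is refused whole if a number of a shift passes 50 or a number of a turn 8.59, either way. A call with a gripper value outside its range is refused whole. The fingers move at their own pace and stop on an object; "grip_force" is the grip in N (left out, the last holds). Time passes only in rows, so rows that do not move let the fingers close. It gives the time, the measured TCP pose, the force, the opening and the grip force at its end, in the units of the state.
- robot.read_state(): the state, without advancing time (a new reading comes with each control period).
- robot.read_camera(name): name is "scene" or "side" or "wrist"; returns a dict with "color" (400x640x3 uint8, red, green, blue), "depth" (400x640 float32, m along the optical axis (not along the pixel's ray), 0 where there is no reading), "mtx" (3x3 intrinsics, pixels), "R" (3x3) and "t" (3): a world point X has camera coordinates R X + t. Camera axes: x right, y down, z forward; pixel columns grow to the right and rows downward; lengths in m; the calibration is good to about 2 mm. A picture is of the moment at which its call begins.
- robot.close_job(): hands the job in; it is judged then, once.
The state is a dict: "t": time; "q": joint angles; "dq": joint speeds; "joint_torque": joint torques, N m; "tool_pos": TCP position; "orientation": TCP orientation; "force": force on the tool from outside, world axes, zero at the start; "wrist_torque": the same for the moment, N m; "opening": finger opening in m; "gripper_force": force on a finger pad.
Only numpy, scipy, OpenCV 4.12 (cv2) and the standard library are available. Lean on these libraries where they do the work, as an engineer would, in place of code of your own. Each camera call takes 0.05 s, during which the arm holds its last target. There are 200 camera calls.

## Working session

There is one attempt and no reset: what is moved stays moved. The work goes in short steps, Python scripts to look and compute and a tool call to move; the robot and the scene stay as the last step left them, time stands still between calls to the robot, and variables do not carry over. Pictures are saved under pics/ and viewed, at most 10 in all, crops included, and the job is handed in when it is done.

Besides the shell and the picture viewer there is one more tool, called as a command line: name --argument value ..., lists and objects as JSON in quotes. drive_tool: Moves the arm, as the interface text tells. Its arguments: {"type":"object","properties":{"moves":{"type":"array","items":{"type":"number"}},"grip_force":{"type":"number"}},"required":["moves"]}

```bash
ls; mkdir -p pics
cat > h.py <<'E'
import numpy as np, cv2
from scipy.spatial.transform import Rotation as Rot
from plant import robot
def cam(n,save=None):
    c=robot.read_camera(n)
    np.savez('/tmp/%s.npz'%n,**c)
    if save: cv2.imwrite('pics/'+save,c['color'][:,:,::-1])
    return c
def pts(c):
    v,u=np.mgrid[:400,:640]; d=c['depth']; K=c['mtx']
    P=np.stack([(u-K[0,2])/K[0,0]*d,(v-K[1,2])/K[1,1]*d,d],-1)
    return (P-c['t'])@c['R']
def plane(c,uv,z):
    r=c['R'].T@np.linalg.solve(c['mtx'],[uv[0],uv[1],1.]); o=-c['R'].T@c['t']
    return o+r*(z-o[2])/r[2]
def tri(c1,p1,c2,p2):
    A=[];
    for c,p in((c1,p1),(c2,p2)):
        M=c['mtx']@np.c_[c['R'],c['t']]; A+=[p[0]*M[2]-M[0],p[1]*M[2]-M[1]]
    x=np.linalg.svd(np.array(A))[2][-1]; return x[:3]/x[3]
E
python3 - <<'E'
from h import *
a=cam('scene');b=cam('side');w=cam('wrist')
cv2.imwrite('pics/a.png',a['color'][:,:,::-1]);cv2.imwrite('pics/b.png',b['color'][:,:,::-1])
for c in(a,b,w):print(-c['R'].T@c['t'],c['R'][2],c['mtx'][0,0])
s=robot.read_state();print(s)
E
```

```text
pics
[1.00597884 0.13312648 0.91442205] [-0.46462457 -0.22048472 -0.85761908] 399.8014601175466
[0.51206164 0.6568828  0.96078978] [ 0.02423337 -0.64753011 -0.76165445] 460.3933049936508
[0.09056935 0.59733445 0.38568981] [ 0.24821521 -0.07081101 -0.96611335] 315.2878220519119
{'t': 0.15, 'q': array([ 1.21756385e+00,  1.30991048e-01,  1.48903334e+00,  3.73740871e-05,
        1.52298442e+00, -8.54249529e-02]), 'dq': array([ 0.00105551, -0.00321505,  0.00082032, -0.00067515,  0.00113875,
       -0.00121195]), 'joint_torque': array([ 7.62244381e-04, -5.60474682e+01, -4.92337239e+01,  7.69073493e-02,
        3.04155063e-02, -1.02790073e-04]), 'tool_pos': array([0.15869683, 0.5784537 , 0.4039239 ]), 'orientation': array([-4.19371799e-01, -3.11312741e+00,  2.15821332e-03]), 'force': array([ 0.05982216,  0.37986681, -0.14889318]), 'wrist_torque': array([ 0.0275796 ,  0.00654329, -0.0610392 ]), 'gripper_force': 0.0, 'opening': 0.09279211842521826}
```

View pics/a.png

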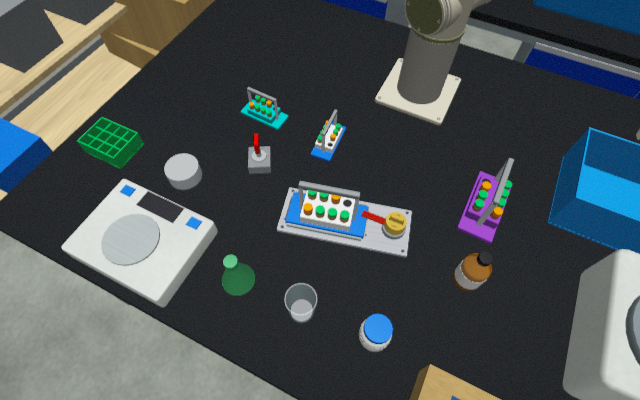

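View pics/b.png

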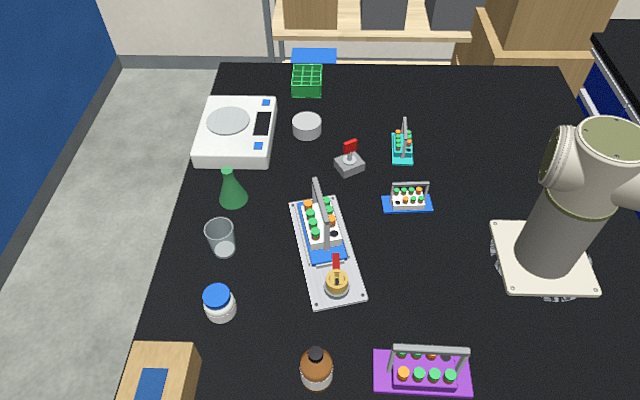

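The meant rack is the blue one in the cradle (scene 327,210; side 322,225). The others are a small blue one (scene 330,135; side 408,200), a turquoise one (265,108) and a purple one (485,205). The one in the cradle is the larger blue one and has the lock. The key is at scene (258,150) and side (349,155), and the lock at scene (395,222) and side (337,282).

Run:
```python
from h import *
a=dict(np.load('/tmp/scene.npz'));b=dict(np.load('/tmp/side.npz'))
im=np.hstack([cv2.resize(a['color'][120:270,230:430],(400,300),interpolation=cv2.INTER_CUBIC),cv2.resize(b['color'][120:320,270:403],(400,600))[:300] if 0 else cv2.resize(b['color'][130:310,270:450][:,:],(400,400))[:300]])
im2=cv2.resize(b['color'][130:310,260:440],(400,400))
out=np.zeros((400,800,3),np.uint8);out[:300,:400]=im[:,:400];out[:,400:]=im2
cv2.imwrite('pics/c.png',out[:,:,::-1])
for n,c in(('a',a),('b',b)):
    h=cv2.cvtColor(c['color'],cv2.COLOR_RGB2HSV);P=pts(c)
    red=((h[...,0]<5)|(h[...,0]>175))&(h[...,1]>170)&(h[...,2]>80)
    brass=(h[...,0]>15)&(h[...,0]<28)&(h[...,1]>110)&(h[...,2]>100)
    for nm,m in(('red',red),('brass',brass)):
        k,l,st,ce=cv2.connectedComponentsWithStats(m.astype(np.uint8))
        for i in range(1,k):
            if st[i,4]>30:
                q=P[l==i];print(n,nm,st[i],ce[i].round(1),np.median(q,0).round(3),q.min(0).round(3),q.max(0).round(3))
    # key top
    for nm,m,zl,zh in(('keytop',red,.098,.12),('brasstop',brass,.052,.064),('bar',red,.03,.045)):
        q=P[m&(P[...,2]>zl)&(P[...,2]<zh)]
        if len(q)>5:
            r=cv2.minAreaRect((q[:,:2]*1000).astype(np.float32));print(n,nm,len(q),q.mean(0).round(4),r)
    # rack bar
    m=(P[...,2]>.125)&(P[...,2]<.16)&(np.hypot(P[...,0],P[...,1])>.35)&(np.hypot(P[...,0],P[...,1])<.8)
    k,l,st,ce=cv2.connectedComponentsWithStats(m.astype(np.uint8))
    for i in range(1,k):
        if st[i,4]>40:
            q=P[l==i];print(n,'hi',st[i],q.mean(0).round(4),cv2.minAreaRect((q[:,:2]*1000).astype(np.float32)))
```

```text
a red [254 133   6  21  99] [256.4 142.6] [ 0.483 -0.295  0.101] [ 0.388 -0.36  -0.   ] [ 0.495 -0.288  0.108]
a red [362 211  23  14 129] [373.2 217. ] [0.511 0.054 0.035] [0.501 0.025 0.03 ] [1.006 0.133 0.914]
a brass [ 100    0  100   68 3847] [146.8  28.1] [-0.128 -1.327 -0.296] [-0.213 -1.726 -0.59 ] [1.006 0.133 0.914]
a brass [201   0  13   9  49] [206.2   2.7] [-0.254 -1.035 -0.159] [-0.308 -1.043 -0.174] [1.006 0.133 0.914]
a brass [482 181   9  10  62] [486.1 185. ] [0.316 0.277 0.07 ] [0.302 0.266 0.058] [0.325 0.286 0.074]
a brass [332 194   9   8  46] [335.5 197.1] [ 0.527 -0.045  0.082] [ 0.521 -0.056  0.065] [ 0.551 -0.032  0.134]
a brass [304 203   9  10  67] [307.7 207.4] [ 0.584 -0.092  0.082] [ 0.573 -0.103  0.067] [1.006 0.133 0.914]
a brass [493 206  10  10  70] [497.7 210.9] [0.377 0.321 0.07 ] [ 0.325  0.312 -0.001] [0.386 0.349 0.075]
a brass [384 212  23  23 388] [395. 223.] [0.514 0.109 0.056] [0.483 0.084 0.027] [1.006 0.134 0.914]
a brass [463 254  29  28 476] [475.8 268.5] [0.56  0.306 0.091] [0.527 0.133 0.063] [1.006 0.342 0.914]
a brass [ 418  364   8
[... 2295 characters left out ...]
.0578] ((119.08468627929688, -363.0927734375), (1948.6268310546875, 429.4454345703125), 57.104270935058594)
b bar 87 [0.5107 0.0452 0.0351] ((510.64984130859375, 45.245872497558594), (12.115490913391113, 42.692138671875), 1.0377109050750732)
b hi [311 177  19  51 340] [ 0.5492 -0.0459  0.1433] ((550.7088623046875, -54.97032165527344), (14.829368591308594, 146.0609130859375), 14.411151885986328)
b hi [308 345  15  17 196] [0.5461 0.3138 0.1302] ((545.9888916015625, 313.11456298828125), (26.171621322631836, 28.22686004638672), 2.439624786376953)
b hi [392 344  78  12 637] [0.3311 0.3014 0.132 ] ((331.36773681640625, 300.335693359375), (15.110087394714355, 142.6671142578125), 88.66020202636719)
```

View pics/c.png

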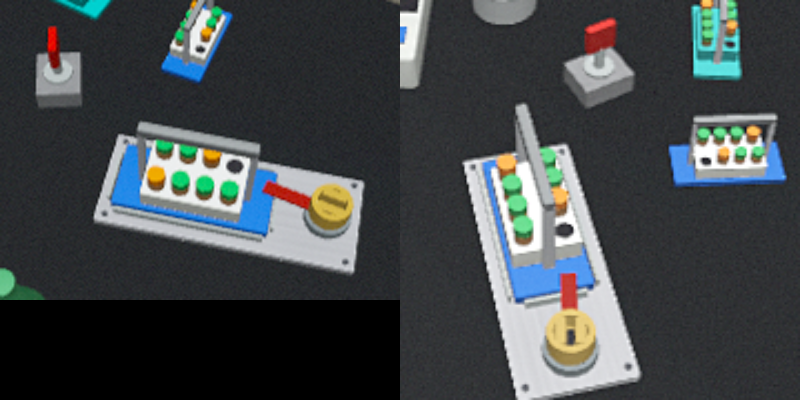

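The crop confirms it: the large blue rack sits in the cradle, its red bar reaching over the ledge from the brass lock. On the way to the key I'll stop near the lock for a close look.

drive_tool --moves '[93,-34,-30,0,0,0,0,93,-34,-30,0,0,0,0,93,-34,-30,0,0,0,0,93,-34,-30,0,0,0,0,93,-34,-30,0,0,0,0,93,-34,-30,0,0,0,0,93,-34,-30,0,0,0,0,93,-34,-30,0,0,0,0]'

```text
t: 0.95
tool_pos: [0.358, 0.2735, 0.4046]
orientation: [0.419, 3.113, 0.0]
force: [0.4, 0.6, -0.4]
opening: 0.0931
gripper_force: 0.0
```

drive_tool --moves '[93,-34,-30,0,0,0,0,93,-34,-30,0,0,0,0,93,-34,-30,0,0,0,0,93,-34,-30,0,0,0,0,93,0,0,0,0,0,0,93,0,0,0,0,0,0]'

```text
t: 1.55
tool_pos: [0.4571, 0.1227, 0.4044]
orientation: [-0.424, -3.112, -0.0]
force: [-1.1, 0.9, 0.1]
opening: 0.093
gripper_force: 0.0
```

```bash
cat >> h.py <<'E'
def to(x,y,gz,yawy):
    """delta to grasp-point target, tool axes (mm, deg)"""
    s=robot.read_state();R=Rot.from_rotvec(s['orientation']);
    tgt=np.array([x,y,gz+robot.grasp_offset]);d=R.inv().apply(tgt-s['tool_pos'])*1000
    a=np.deg2rad(yawy);Y=np.array([np.cos(a),np.sin(a),0]);Z=np.array([0,0,-1.]);T=Rot.from_matrix(np.c_[np.cross(Y,Z),Y,Z])
    print('t',round(s['t'],2),'pos',s['tool_pos'].round(4),'F',s['force'].round(1),'M',s['wrist_torque'].round(2),'open',round(s['opening']*1e3,1),'gf',s['gripper_force'],'q',s['q'].round(2))
    print('shift',d.round(1),'turn',(R.inv()*T).as_rotvec(degrees=True).round(2),'after-turn shift',T.inv().apply(tgt-s['tool_pos']).round(4)*1000)
E
python3 - <<'E'
from h import *
w=cam('wrist','d.png');P=pts(w)
to(.477,-.299,.24,-60.5)
h=cv2.cvtColor(w['color'],cv2.COLOR_RGB2HSV)
brass=(h[...,0]>12)&(h[...,0]<30)&(h[...,1]>90)&(P[...,2]>.053)&(P[...,2]<.064)&(abs(P[...,0]-.508)<.06)&(abs(P[...,1]-.11)<.06)
q=P[brass];print(len(q),q.mean(0),q.min(0),q.max(0));print(cv2.minEnclosingCircle((q[:,:2]*1000).astype(np.float32)))
red=((h[...,0]<5)|(h[...,0]>175))&(h[...,1]>150)&(P[...,2]<.05)&(P[...,2]>.02)
q=P[red];print(len(q),cv2.minAreaRect((q[:,:2]*1000).astype(np.float32)))
E
```

```text
t 1.6 pos [0.4567 0.1236 0.4044] F [-0.  -0.3  0.2] M [ 0.03 -0.03  0.04] open 93.1 gf 0.0 q [ 0.16 -0.22  1.83  0.    1.53 -1.15]
shift [-131.7 -402.    -3. ] turn [-6.000e-02 -3.000e-02  1.351e+02] after-turn shift [-190.5  377.8   -2.9]
1304 [0.50561895 0.10858157 0.05959325] [0.48221672 0.08275851 0.05308831] [0.53133451 0.13332283 0.06235699]
((506.47967529296875, 108.12939453125), 25.463830947875977)
33 ((509.5429382324219, 45.222015380859375), (14.914704322814941, 42.07056427001953), 1.5282745361328125)
```

View pics/d.png

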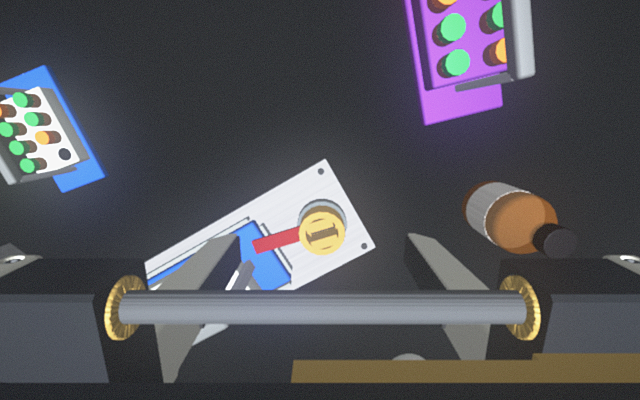

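The close view shows the lock top at (322,232), which gives about (0.5065, 0.108, 0.059), with its slot along the bar. Next I'll turn 135° and go over the key.

drive_tool --moves '[93,0,0,0,0,0,8.5,93,0,0,0,0,0,8.5,93,0,0,0,0,0,8.5,93,0,0,0,0,0,8.5,93,0,0,0,0,0,8.5,93,0,0,0,0,0,8.5,93,0,0,0,0,0,8.5,93,0,0,0,0,0,8.5]'

```text
t: 2.4
tool_pos: [0.4561, 0.1252, 0.4047]
orientation: [-2.092, -2.343, -0.0]
force: [1.2, -0.2, 0.2]
opening: 0.0929
gripper_force: 0.0
```

drive_tool --moves '[93,0,0,0,0,0,8.5,93,0,0,0,0,0,8.5,93,0,0,0,0,0,8.5,93,0,0,0,0,0,8.5,93,0,0,0,0,0,8.5,93,0,0,0,0,0,8.5,93,0,0,0,0,0,8.5,93,0,0,0,0,0,7.6]'

```text
t: 3.2
tool_pos: [0.4561, 0.1252, 0.4047]
orientation: [-3.039, -0.796, 0.0]
force: [-0.3, -0.4, -0.4]
opening: 0.0931
gripper_force: 0.0
```

drive_tool --moves '[93,-14,38,0,0,0,0,93,-14,38,0,0,0,0,93,-14,38,0,0,0,0,93,-14,38,0,0,0,0,93,-14,38,0,0,0,0,93,-14,38,0,0,0,0,93,-14,38,0,0,0,0,93,-14,38,0,0,0,0]'

```text
t: 4.0
tool_pos: [0.5099, -0.1958, 0.4048]
orientation: [-3.036, -0.805, -0.001]
force: [0.9, 1.0, -0.2]
opening: 0.0931
gripper_force: 0.0
```

drive_tool --moves '[93,-14,38,0,0,0,0,93,-14,38,0,0,0,0,93,0,0,0,0,0,0,93,0,0,0,0,0,0]'

```text
t: 4.4
tool_pos: [0.5231, -0.2751, 0.4042]
orientation: [-3.036, -0.802, 0.001]
force: [-0.2, 0.4, -0.0]
opening: 0.0932
gripper_force: 0.0
```

Run:
```python
from h import *
w0=dict(np.load('/tmp/wrist.npz'));P=pts(w0);g=cv2.cvtColor(w0['color'],cv2.COLOR_RGB2GRAY)
# slot: dark pixels inside lock circle
gr=np.array([[*plane(w0,(u,v),.058)[:2],g[v,u]] for v in range(200,265) for u in range(290,355)])
i=np.hypot(gr[:,0]-.5065,gr[:,1]-.108)<.020; s=gr[i]; 
dk=s[s[:,2]<.75*np.median(s[:,2])]; print('slot',len(dk),dk.mean(0),cv2.minAreaRect((dk[:,:2]*1000).astype(np.float32)))
w=cam('wrist','e.png');P=pts(w);h=cv2.cvtColor(w['color'],cv2.COLOR_RGB2HSV)
red=((h[...,0]<6)|(h[...,0]>174))&(h[...,1]>130)&(h[...,2]>50)
m=red&(P[...,2]>.1)&(P[...,2]<.115);q=P[m];v,u=np.nonzero(m)
print(len(q),q.mean(0),u.mean(),v.mean(),cv2.minAreaRect((q[:,:2]*1000).astype(np.float32)))
pl=np.array([plane(w,p,.105)[:2] for p in zip(u,v)]);print(cv2.minAreaRect((pl*1000).astype(np.float32)))
to(.477,-.299,.085,-60.5)
```

```text
slot 264 [5.07516737e-01 1.08406608e-01 1.36655303e+02] ((507.3187561035156, 108.51409912109375), (33.39270782470703, 31.005937576293945), 51.171844482421875)
451 [ 0.47735123 -0.30152295  0.10663163] 322.40576496674055 252.31042128603104 ((476.9449157714844, -301.828125), (39.150962829589844, 10.739601135253906), 29.626428604125977)
((477.22125244140625, -301.6071472167969), (40.66220474243164, 10.771052360534668), 29.813182830810547)
t 4.45 pos [ 0.5231 -0.2745  0.4044] F [ 0.2  0.9 -0.5] M [-0.03  0.12  0.02] open 93.0 gf 0.0 q [-0.57  0.11  1.52  0.    1.52  0.48]
shift [-52.2  -1.3 152.1] turn [-0.07 -0.01  0.14] after-turn shift [-52.1  -1.4 152.1]
```

View pics/e.png

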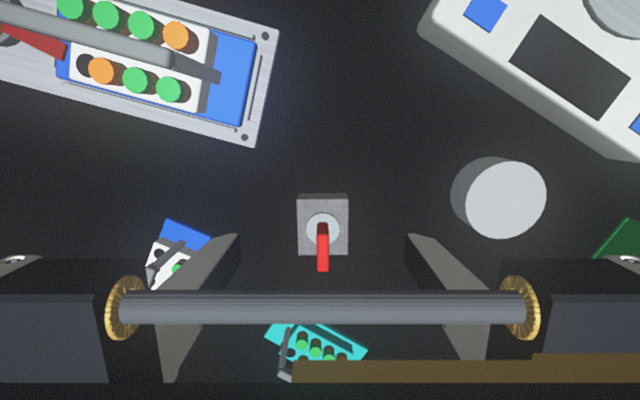

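The key's red grip is at (322,252), about (0.477, -0.3005), top at z 0.106, yaw 29.7°. It is centred between the fingers, so I'll descend and grip.

drive_tool --moves '[50,-27,0,0,0,0,0,50,-26,0,0,0,0,0,50,0,0,30,0,0,0,50,0,0,40,0,0,0,50,0,0,40,0,0,0,50,0,0,25,0,0,0,50,0,0,17,0,0,0,50,0,0,0,0,0,0]' --grip_force 25

```text
t: 5.25
tool_pos: [0.4758, -0.2994, 0.2498]
orientation: [-3.032, -0.804, 0.005]
force: [0.6, -0.5, 0.3]
opening: 0.0501
gripper_force: 0.0
```

drive_tool --moves '[5,0,0,0,0,0,0,5,0,0,0,0,0,0,5,0,0,0,0,0,0,5,0,0,0,0,0,0,5,0,0,0,0,0,0,5,0,0,0,0,0,0]'

```text
t: 5.85
tool_pos: [0.4766, -0.3024, 0.2532]
orientation: [3.037, 0.801, 0.001]
force: [-0.1, 1.0, 3.2]
opening: 0.0119
gripper_force: 25.0
```

Run:
```python
from h import *
to(.477,-.3005,.085,-60.3)
```

```text
t 5.85 pos [ 0.4766 -0.3024  0.2532] F [-0.1  1.   3.2] M [0.07 0.21 0.02] open 11.9 gf 24.98822271823883 q [-0.66  0.16  1.74  0.    1.24  0.4 ]
shift [ 1.3 -1.5  0.9] turn [ 0.03 -0.02 -0.15] after-turn shift [ 1.3 -1.5  0.9]
```

Key gripped (11.9 mm). I'll lift it, turn it to the slot's yaw and carry it over the lock.

drive_tool --moves '[5,0,0,-15,0,0,0,5,0,0,-20,0,0,0,5,0,0,-30,0,0,0,5,0,0,-35,0,0,0,5,0,0,-35,0,0,0,5,0,0,-30,0,0,0,5,0,0,0,0,0,0,5,0,0,0,0,0,0]'

```text
t: 6.65
tool_pos: [0.4765, -0.3024, 0.4193]
orientation: [3.036, 0.801, 0.002]
force: [0.7, 0.2, -1.3]
opening: 0.0118
gripper_force: 25.0
```

drive_tool --moves '[5,0,0,0,0,0,-7.8,5,0,0,0,0,0,-7.8,5,0,0,0,0,0,-7.8,5,0,0,0,0,0,-7.8,5,0,0,0,0,0,-7.8,5,0,0,0,0,0,-7.8,5,0,0,0,0,0,-7.8,5,0,0,0,0,0,-7.8]'

```text
t: 7.45
tool_pos: [0.4761, -0.302, 0.4156]
orientation: [-2.174, -2.262, 0.001]
force: [-0.1, 0.1, -1.6]
opening: 0.0119
gripper_force: 25.0
```

Run:
```python
from h import *
to(.507,.1085,.26,2.5)
```

```text
t 7.45 pos [ 0.4761 -0.302   0.4156] F [-0.1  0.1 -1.6] M [-0.06  0.03 -0.02] open 11.9 gf 24.986864626407623 q [-0.66  0.03  1.57 -0.    1.54 -0.7 ]
shift [409.   47.2 -10.9] turn [-0.16 -0.13 -0.22] after-turn shift [408.7  48.8 -11.7]
```

drive_tool --moves '[5,45,5,0,0,0,0,5,45,5,0,0,0,0,5,45,5,0,0,0,0,5,45,5,0,0,0,0,5,45,5,0,0,0,0,5,45,5,0,0,0,0,5,45,5,0,0,0,0,5,45,5,0,0,0,0]'

```text
t: 8.25
tool_pos: [0.5034, 0.0607, 0.416]
orientation: [-2.182, -2.257, 0.003]
force: [0.7, -0.5, -1.3]
opening: 0.0115
gripper_force: 25.0
```

drive_tool --moves '[5,45,4,0,0,0,0,5,45,4,0,0,0,0,5,0,0,0,0,0,0,5,0,0,0,0,0,0,5,0,0,0,0,0,0]'

```text
t: 8.75
tool_pos: [0.5089, 0.1484, 0.4166]
orientation: [-2.183, -2.258, 0.003]
force: [-0.6, -0.5, -1.0]
opening: 0.0124
gripper_force: 25.0
```

Run:
```python
from h import *
w=cam('wrist');to(.507,.1085,.26,2.5)
cv2.imwrite('pics/f.png',cv2.resize(w['color'][120:400,160:480,::-1],(640,560),interpolation=cv2.INTER_CUBIC))
g=w['color'].astype(int)
P=pts(w)
h=cv2.cvtColor(w['color'],cv2.COLOR_RGB2HSV)
brass=(h[...,0]>12)&(h[...,0]<30)&(h[...,1]>90)&(abs(P[...,2]-.058)<.006)&(abs(P[...,0]-.508)<.06)&(abs(P[...,1]-.11)<.06)
v,u=np.nonzero(brass);print(u.mean(),v.mean(),u.min(),u.max(),v.min(),v.max())
pl=np.array([plane(w,p,.058)[:2] for p in zip(u,v)])*1000;print(len(pl),cv2.minEnclosingCircle(pl.astype(np.float32)))
```

```text
t 8.8 pos [0.509  0.148  0.4169] F [-1.1 -0.7 -1.5] M [-0.08  0.04  0.01] open 12.1 gf 24.98707115650177 q [ 0.19 -0.06  1.66 -0.    1.54  0.15]
shift [-39.4  -3.3 -10.3] turn [-0.08  0.04 -0.62] after-turn shift [-39.4  -3.8 -10.4]
315.6521739130435 199.6304347826087 301 330 197 207
46 ((502.13153076171875, 126.26799774169922), 16.761333465576172)
```

View pics/f.png

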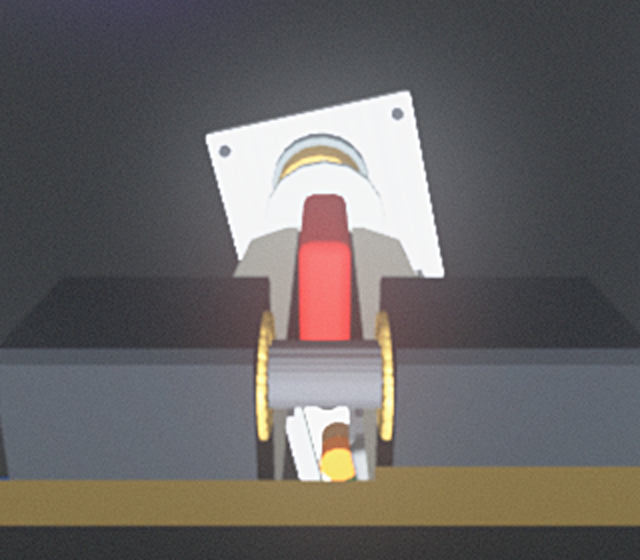

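The view shows the key (crop 325,290) with its collar hiding most of the lock. I'll go just above the slot and check with the two fixed cameras.

drive_tool --moves '[5,-20,-2,0,0,0,-0.6,5,-20,-2,0,0,0,0,5,0,0,30,0,0,0,5,0,0,34,0,0,0,5,0,0,20,0,0,0,5,0,0,10,0,0,0,5,0,0,0,0,0,0,5,0,0,0,0,0,0]'

```text
t: 9.6
tool_pos: [0.5071, 0.1085, 0.3248]
orientation: [2.172, 2.269, 0.001]
force: [-0.4, -0.9, -0.7]
opening: 0.0122
gripper_force: 25.0
```

Run:
```python
from h import *
a0=dict(np.load('/tmp/scene.npz'));b0=dict(np.load('/tmp/side.npz'));w0=None
for c,r in((a0,(380,205,412,242)),(b0,(320,262,352,302))):
    x0,y0,x1,y1=r;h=cv2.cvtColor(c['color'],cv2.COLOR_RGB2HSV)
    m=np.zeros((400,640),np.uint8);m[y0:y1,x0:x1]=((h[...,0]>12)&(h[...,0]<32)&(h[...,1]>80)&(h[...,2]>60))[y0:y1,x0:x1]
    v,u=np.nonzero(m);pl=np.array([plane(c,p,.058)[:2] for p in zip(u,v)])*1000
    print('lock',len(u),u.mean(),v.mean(),pl.mean(0),cv2.minEnclosingCircle(pl.astype(np.float32)))
    # brightness: slot pixels on the top
    g=c['color'].sum(2)[y0:y1,x0:x1].astype(int); 
a=cam('scene');b=cam('side');to(.507,.1085,.156,2.5)
ca=cv2.resize(a['color'][160:260,340:440],(400,400),interpolation=cv2.INTER_CUBIC);cb=cv2.resize(b['color'][205:305,287:387],(400,400),interpolation=cv2.INTER_CUBIC)
cv2.imwrite('pics/g.png',np.hstack([ca,cb])[:,:,::-1])
```

```text
lock 402 394.9850746268657 222.92039800995025 [514.72718668 108.9819504 ] ((514.5369873046875, 109.06520080566406), 31.794147491455078)
lock 431 336.44547563805105 281.12064965197214 [507.8105924 115.7130354] ((509.1937561035156, 115.17005920410156), 32.20375442504883)
t 9.7 pos [0.5074 0.1088 0.3255] F [-0.6 -0.3 -0.8] M [-0.07  0.07  0.01] open 12.0 gf 24.987237006425858 q [ 0.11 -0.04  1.81 -0.    1.37  0.07]
shift [-0.3 -0.4  2.2] turn [ 0.15 -0.01  0.04] after-turn shift [-0.3 -0.4  2.2]
```

View pics/g.png

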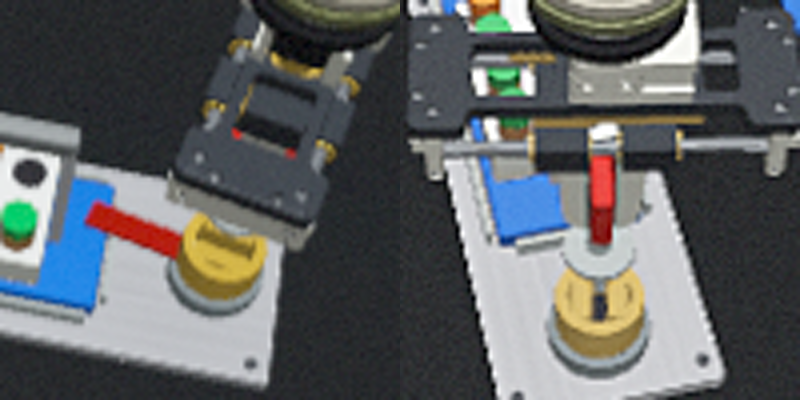

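In crop g, the blade tip (600,295, side half) lines up with the dark slot (600,305). Now inserting gently.

drive_tool --moves '[5,-1,0,10,0,0,0,5,0,0,8,0,0,0,5,0,0,4,0,0,0,5,0,0,3,0,0,0,5,0,0,3,0,0,0,5,0,0,3,0,0,0,5,0,0,3,0,0,0,5,0,0,0,0,0,0]'

```text
t: 10.5
tool_pos: [0.5066, 0.108, 0.2893]
orientation: [-2.171, -2.27, 0.001]
force: [-0.9, 0.3, -0.6]
opening: 0.0116
gripper_force: 25.0
```

Run:
```python
from h import *
to(.507,.1075,.114,2.5)
```

```text
t 10.5 pos [0.5066 0.108  0.2893] F [-0.9  0.3 -0.6] M [-0.06  0.1   0.02] open 11.6 gf 24.987157434225082 q [ 0.11 -0.    1.84  0.    1.3   0.07]
shift [-0.5  0.4  8. ] turn [-0.04  0.    0.06] after-turn shift [-0.5  0.4  8. ]
```

drive_tool --moves '[5,0,0,3,0,0,0,5,0,0,2,0,0,0,5,0,0,1.5,0,0,0,5,0,0,1.5,0,0,0,5,0,0,1,0,0,0,5,0,0,0,0,0,0]'

```text
t: 11.1
tool_pos: [0.5068, 0.108, 0.2812]
orientation: [2.171, 2.27, 0.0]
force: [-2.9, 0.3, 3.9]
opening: 0.012
gripper_force: 25.0
```

Run:
```python
from h import *
to(.507,.1075,.114,2.5)
a=cam('scene');b=cam('side')
ca=cv2.resize(a['color'][160:260,340:440],(400,400),interpolation=cv2.INTER_CUBIC);cb=cv2.resize(b['color'][205:305,287:387],(400,400),interpolation=cv2.INTER_CUBIC)
cv2.imwrite('pics/i.png',np.hstack([ca,cb])[:,:,::-1])
```

```text
t 11.1 pos [0.5068 0.108  0.2812] F [-2.9  0.3  3.9] M [-0.12  0.46 -0.03] open 12.0 gf 24.987491816282272 q [ 0.11  0.    1.85 -0.    1.29  0.07]
shift [-0.5  0.2 -0.1] turn [ 0.01 -0.    0.06] after-turn shift [-0.5  0.2 -0.1]
```

View pics/i.png

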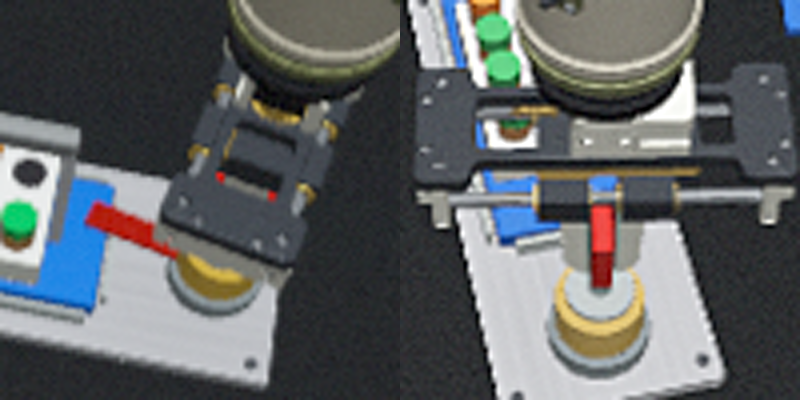

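The key is fully seated, with its collar on the brass top (crop 600,290). Turning clockwise.

drive_tool --moves '[5,0,0,0,0,0,5,5,0,0,0,0,0,5,5,0,0,0,0,0,5,5,0,0,0,0,0,5,5,0,0,0,0,0,5,5,0,0,0,0,0,5,5,0,0,0,0,0,5,5,0,0,0,0,0,5]'

```text
t: 12.0
tool_pos: [0.5069, 0.108, 0.2812]
orientation: [2.819, 1.386, 0.001]
force: [-1.4, -0.5, 3.9]
opening: 0.012
gripper_force: 25.0
```

drive_tool --moves '[5,0,0,0,0,0,5,5,0,0,0,0,0,5,5,0,0,0,0,0,5,5,0,0,0,0,0,5,5,0,0,0,0,0,5,5,0,0,0,0,0,5,5,0,0,0,0,0,5,5,0,0,0,0,0,5]'

```text
t: 12.8
tool_pos: [0.5068, 0.108, 0.2812]
orientation: [-3.123, -0.338, -0.001]
force: [-2.2, 0.2, 4.3]
opening: 0.012
gripper_force: 25.0
```

```bash
cat > bar.py <<'E'
from h import *
to(.507,.1075,.114,-90)
for n in('scene','side'):
    c=cam(n);P=pts(c);h=cv2.cvtColor(c['color'],cv2.COLOR_RGB2HSV)
    m=((h[...,0]<6)|(h[...,0]>174))&(h[...,1]>130)&(abs(P[...,2]-.033)<.01)&(np.hypot(P[...,0]-.507,P[...,1]-.1085)<.1)
    q=P[m]
    if len(q)>8:
        l=cv2.fitLine((q[:,:2]*1000).astype(np.float32),cv2.DIST_L2,0,.01,.01).ravel()
        d=q.mean(0)-[.507,.1085,0];print(n,len(q),q.mean(0).round(4),'yaw bar',np.degrees(np.arctan2(d[1],d[0])),'line',np.degrees(np.arctan2(l[1],l[0])))
E
python3 bar.py
```

```text
t 12.8 pos [0.5068 0.108  0.2812] F [-2.2  0.2  4.3] M [-0.04  0.6   0.01] open 12.0 gf 24.981982558965683 q [0.11 0.   1.85 0.   1.29 1.47]
shift [ 0.1  0.5 -0.1] turn [-0.   -0.02 12.35] after-turn shift [ 0.2  0.5 -0.1]
side 49 [0.4405 0.0861 0.0346] yaw bar -161.40571079161546 line 29.617874
```

drive_tool --moves '[5,0,0,0,0,0,3,5,0,0,0,0,0,2,5,0,0,0,0,0,1.5,5,0,0,0,0,0,0]'

```text
t: 13.3
tool_pos: [0.5069, 0.1081, 0.2812]
orientation: [-3.137, -0.168, -0.001]
force: [-2.3, 0.4, 6.0]
opening: 0.012
gripper_force: 25.0
```

```bash
python3 bar.py
```

```text
t 13.3 pos [0.5069 0.1081 0.2812] F [-2.3  0.4  6. ] M [-0.05  0.66 -0.03] open 12.0 gf 24.99039351940155 q [0.11 0.01 1.85 0.   1.29 1.57]
shift [ 0.1  0.6 -0.1] turn [-0.01 -0.03  6.15] after-turn shift [ 0.1  0.6 -0.1]
side 97 [0.4434 0.0939 0.0351] yaw bar -167.05915306211742 line 23.726622
```

drive_tool --moves '[5,0,0,0,0,0,1,5,0,0,0,0,0,1,5,0,0,0,0,0,1,5,0,0,0,0,0,0]'

```text
t: 13.8
tool_pos: [0.5069, 0.1081, 0.2812]
orientation: [-3.14, -0.087, -0.001]
force: [-1.9, -0.7, 4.7]
opening: 0.012
gripper_force: 25.2
```

```bash
python3 bar.py
```

```text
t 13.8 pos [0.5069 0.1081 0.2812] F [-1.9 -0.7  4.7] M [0.   0.59 0.37] open 12.0 gf 25.188794285058975 q [ 0.11  0.01  1.85 -0.    1.29  1.63]
shift [ 0.1  0.6 -0.1] turn [-0.   -0.04  3.19] after-turn shift [ 0.1  0.6 -0.1]
side 108 [0.443  0.0936 0.0349] yaw bar -166.9213023601916 line 23.348085
```

The bar has reached its stop at yaw -167° (moment 0.37 N m). I'll relax the twist, release and rise.

drive_tool --moves '[5,0,0,0,0,0,-3,30,0,0,0,0,0,0,40,0,0,0,0,0,0,40,0,0,0,0,0,0,40,0,0,0,0,0,0,40,0,0,-15,0,0,0,40,0,0,-30,0,0,0,40,0,0,-40,0,0,0]'

```text
t: 14.7
tool_pos: [0.506, 0.1079, 0.3657]
orientation: [3.137, 0.166, -0.006]
force: [0.1, 0.1, -0.9]
opening: 0.0397
gripper_force: 0.0
```

drive_tool --moves '[40,0,0,-40,0,0,-8.4,40,0,0,0,0,0,-8.4,40,0,0,0,0,0,-8.4,40,0,0,0,0,0,-8.4,40,0,0,0,0,0,-8.4,40,0,0,0,0,0,-8.4,40,0,0,0,0,0,-8.4,40,0,0,0,0,0,-8.4]'

```text
t: 15.5
tool_pos: [0.5067, 0.108, 0.4071]
orientation: [2.515, 1.882, 0.001]
force: [0.3, 0.0, -0.2]
opening: 0.04
gripper_force: 0.0
```

drive_tool --moves '[70,0,0,0,0,0,-8.4,70,0,0,0,0,0,-8.4,70,0,0,0,0,0,-8.4,70,0,0,0,0,0,-5,70,0,0,0,0,0,0,70,0,0,0,0,0,0]'

```text
t: 16.1
tool_pos: [0.5067, 0.108, 0.4066]
orientation: [1.949, 2.463, 0.001]
force: [0.6, -0.7, -0.8]
opening: 0.0698
gripper_force: 0.0
```

```bash
python3 bar.py
cat > bar2.py <<'E'
from h import *
for n in('scene','side','wrist'):
    c=cam(n);P=pts(c);h=cv2.cvtColor(c['color'],cv2.COLOR_RGB2HSV)
    m=(abs(P[...,2]-.143)<.01)&(np.hypot(P[...,0]-.55,P[...,1]+.056)<.09)&(h[...,1]<80)
    q=P[m]
    if len(q)>8: print(n,len(q),q.mean(0).round(4),cv2.minAreaRect((q[:,:2]*1000).astype(np.float32)))
    m=((h[...,0]<6)|(h[...,0]>174))&(h[...,1]>130)&(P[...,2]>.122)&(P[...,2]<.14)
    q=P[m]
    if len(q)>8: print(n,'key',q.mean(0).round(4),q[:,2].max(),cv2.minAreaRect((q[:,:2]*1000).astype(np.float32)))
to(.5500,-.0558,.137,14.2)
E
python3 bar2.py
```

```text
t 16.1 pos [0.5067 0.108  0.4066] F [ 0.6 -0.7 -0.8] M [-0.04  0.07  0.03] open 69.8 gf 0.0 q [ 0.11 -0.09  1.71 -0.    1.52 -0.12]
shift [ -0.5   0.  125.3] turn [ 4.0000e-02 -4.0000e-02  1.0329e+02] after-turn shift [  0.3   0.5 125.3]
scene 79 [0.444  0.09   0.0345] yaw bar -163.60726736443848 line 9.267087
side 169 [0.4523 0.0952 0.0352] yaw bar -166.31472453748026 line 15.690225
scene 459 [ 0.5507 -0.0556  0.1424] ((549.2098388671875, -56.79615020751953), (15.67706298828125, 144.21165466308594), 14.275964736938477)
scene key [0.5099 0.1078 0.1313] 0.13527948330440995 ((507.1294860839844, 107.90748596191406), (38.88359069824219, 11.976778030395508), 6.069458961486816)
side 149 [ 0.5513 -0.0569  0.1438] ((550.6431884765625, -55.69019317626953), (14.311129570007324, 146.94581604003906), 14.41160774230957)
side key [0.5069 0.111  0.1308] 0.13708327060740474 ((506.7209167480469, 109.07833862304688), (37.609371185302734, 12.926629066467285), 7.974063873291016)
wrist 558 [ 0.5384 -0.0114  0.1468] ((538.3145751953125, -12.273557662963867), (13.401992797851562, 40.759971618652344), 13.9031982421875)
wrist key [0.5063 0.1084 0.1345] 0.13656777096800402 ((506.82916259765625, 108.33049011230469), (38.01430130004883, 10.672677993774414), 7.109076976776123)
t 16.35 pos [0.5067 0.108  0.4059] F [-0.9  0.5 -0.4] M [-0.08 -0.   -0.02] open 70.0 gf 0.0 q [ 0.11 -0.09  1.71  0.    1.52 -0.12]
shift [-169.4    4.1  101.6] turn [ 0.01  0.   -0.8 ] after-turn shift [-169.4    1.8  101.6]
```

The key is seated in the lock (top at 0.135), the bar is clear, and the rack bar is confirmed at (0.550, -0.056) with top at 0.145. Going to the handle.

drive_tool --moves '[60,-30,1,0,0,0,-0.8,60,-35,0,0,0,0,0,60,-35,0,0,0,0,0,60,-35,0,0,0,0,0,60,-34,1,0,0,0,0,60,0,0,20,0,0,0,60,0,0,20,0,0,0,60,0,0,0,0,0,0]'

```text
t: 17.15
tool_pos: [0.5489, -0.0557, 0.3624]
orientation: [-1.927, -2.475, 0.004]
force: [-0.4, -0.3, 0.2]
opening: 0.0598
gripper_force: 0.0
```

```bash
python3 bar2.py
```

```text
scene 189 [ 0.5461 -0.0363  0.142 ] ((548.7384643554688, -56.490638732910156), (16.349254608154297, 143.45001220703125), 13.820301055908203)
scene key [0.509  0.108  0.1314] 0.135471303148477 ((506.3836669921875, 107.83924102783203), (40.17679977416992, 11.960667610168457), 5.812931537628174)
side 317 [ 0.5497 -0.0485  0.144 ] ((550.7417602539062, -55.536865234375), (14.423141479492188, 146.14463806152344), 14.253630638122559)
side key [0.5067 0.1112 0.1308] 0.13661129480969897 ((506.45989990234375, 109.25768280029297), (37.538421630859375, 11.966428756713867), 5.748618125915527)
wrist 3496 [ 0.5459 -0.04    0.1466] ((547.1837768554688, -45.13991165161133), (14.036134719848633, 118.8639907836914), 14.334482192993164)
t 17.3 pos [ 0.5501 -0.0553  0.3666] F [-1.2  0.1  0.1] M [-0.05  0.04  0.  ] open 59.9 gf 0.0 q [-0.19  0.02  1.67  0.    1.45 -0.44]
shift [-0.5 -0.2 62.3] turn [0.03 0.01 0.06] after-turn shift [-0.5 -0.2 62.3]
```

drive_tool --moves '[60,0,0,25,0,0,0,60,0,0,22,0,0,0,60,0,0,15,0,0,0,60,0,0,0,0,0,0,5,0,0,0,0,0,0,5,0,0,0,0,0,0,5,0,0,0,0,0,0,5,0,0,0,0,0,0]' --grip_force 45

```text
t: 18.1
tool_pos: [0.5502, -0.0555, 0.3047]
orientation: [1.928, 2.479, 0.001]
force: [-0.1, 0.5, 0.3]
opening: 0.0326
gripper_force: 0.0
```

drive_tool --moves '[5,0,0,0,0,0,0,5,0,0,0,0,0,0,5,0,0,0,0,0,0]'

```text
t: 18.4
tool_pos: [0.5497, -0.0555, 0.3037]
orientation: [-1.928, -2.48, 0.001]
force: [-2.6, 0.2, 1.0]
opening: 0.0138
gripper_force: 45.0
```

drive_tool --moves '[5,0,0,-3,0,0,0,5,0,0,-4,0,0,0,5,0,0,-5,0,0,0,5,0,0,-8,0,0,0,5,0,0,0,0,0,0]'

```text
t: 18.9
tool_pos: [0.5504, -0.0555, 0.3255]
orientation: [1.927, 2.478, 0.002]
force: [-0.1, -0.4, -3.5]
opening: 0.0139
gripper_force: 45.0
```

```bash
python3 bar2.py
```

```text
scene 35 [ 0.5574 -0.0609  0.1438] ((554.5391235351562, -54.748321533203125), (6.561363220214844, 141.99305725097656), 14.379188537597656)
scene key [0.509  0.108  0.1313] 0.1350493098446536 ((506.14666748046875, 107.83104705810547), (41.0179557800293, 12.044292449951172), 5.968677043914795)
side 63 [ 0.5433 -0.014   0.145 ] ((544.7103881835938, -16.488021850585938), (40.740264892578125, 66.28900909423828), 10.930391311645508)
side key [0.5067 0.1112 0.1309] 0.13567913584679553 ((506.912109375, 109.9666519165039), (36.9864387512207, 12.378958702087402), 6.963296413421631)
wrist 315 [ 0.5491 -0.047   0.1479] ((548.8404541015625, -47.664676666259766), (41.492435455322266, 2.5870399475097656), 14.686335563659668)
t 19.05 pos [ 0.5499 -0.0554  0.3239] F [ 0.5  1.  -4.9] M [-0.11  0.15  0.03] open 13.5 gf 44.9980366230011 q [-0.19  0.06  1.72 -0.    1.37 -0.44]
shift [-0.4 -0.  19.6] turn [0.01 0.01 0.06] after-turn shift [-0.4 -0.  19.6]
```

The rack is free (weight about 5 N, no moment). Lifting on.

drive_tool --moves '[5,0,0,-8,0,0,0,5,0,0,-12,0,0,0,5,0,0,-18,0,0,0,5,0,0,-20,0,0,0,5,0,0,-20,0,0,0,5,0,0,-20,0,0,0,5,0,0,-18,0,0,0,5,0,0,-10,0,0,0]'

```text
t: 19.85
tool_pos: [0.5501, -0.0555, 0.4529]
orientation: [1.927, 2.477, 0.003]
force: [1.1, -0.1, -3.9]
opening: 0.0135
gripper_force: 45.0
```

drive_tool --moves '[5,0,0,-5,0,0,0,5,0,0,-3,0,0,0,5,0,0,0,0,0,0,5,0,0,0,0,0,0,5,0,0,0,0,0,0,5,0,0,0,0,0,0,5,0,0,0,0,0,0,5,0,0,0,0,0,0]'

```text
t: 20.65
tool_pos: [0.5499, -0.0554, 0.4576]
orientation: [-1.929, -2.48, 0.0]
force: [0.0, -0.1, -4.6]
opening: 0.0136
gripper_force: 45.0
```

```bash
python3 bar2.py|grep -E 'key|shift|pos'
python3 - <<'E'
from h import *
a=dict(np.load('/tmp/scene.npz'));b=dict(np.load('/tmp/side.npz'))
cv2.imwrite('pics/k.png',np.vstack([a['color'][60:360],b['color'][60:360]])[:,:,::-1])
for c in(a,b):
    P=pts(c);h=cv2.cvtColor(c['color'],cv2.COLOR_RGB2HSV)
    m=(h[...,0]>100)&(h[...,0]<120)&(h[...,1]>150)&(np.hypot(P[...,0]-.55,P[...,1]+.056)<.15)&(P[...,2]>.1)
    q=P[m];A=np.c_[q[:,:2],np.ones(len(q))];q_=np.linalg.lstsq(A,q[:,2],rcond=None)[0];print(len(q),np.median(q[:,2]),q_)
E
```

```text
scene key [0.5091 0.108  0.1312] 0.13547431681756367 ((505.88800048828125, 107.78752136230469), (40.66475296020508, 12.01581859588623), 5.6661458015441895)
side key [0.5071 0.1112 0.1309] 0.13608916946952054 ((507.00115966796875, 109.37409973144531), (37.07860565185547, 13.031438827514648), 7.830235481262207)
wrist key [0.5102 0.1051 0.1346] 0.13771829506002306 ((507.99224853515625, 105.28076171875), (37.74895477294922, 8.078317642211914), 8.220536231994629)
t 20.8 pos [ 0.5499 -0.0554  0.4578] F [ 0.6 -0.2 -5.4] M [-0.08  0.02  0.04] open 13.6 gf 44.99802768230438 q [-0.19 -0.01  1.54 -0.    1.61 -0.44]
shift [ -0.4   0.  153.5] turn [0.   0.   0.06] after-turn shift [ -0.4   0.  153.5]
1244 0.18031267742478113 [-0.03457475 -0.00882863  0.19927774]
780 0.18124575792641318 [ 0.15153543 -0.03759471  0.10380049]
```

View pics/k.png

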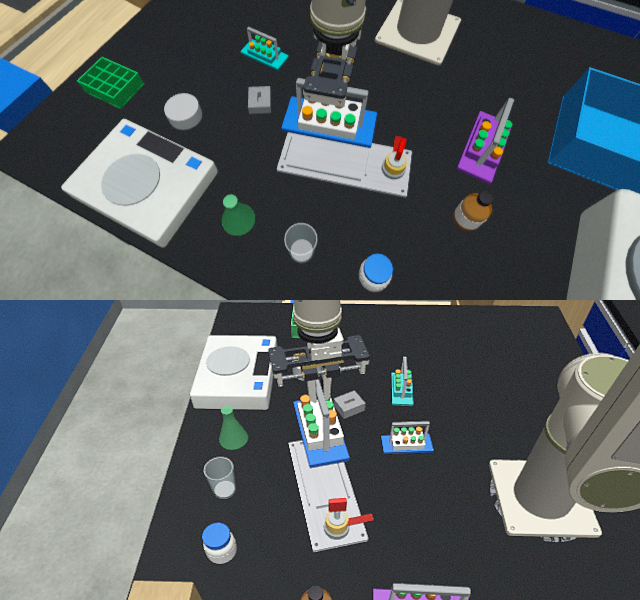

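The rack hangs level at (330,120), its tray top near 0.18 m, so its underside is about 0.165 m up. The key sits in the lock at (397,150) with the bar clear, and the bystanders stand where they were. Handing in.

```bash
python3 -c "
from plant import robot
print(robot.close_job())"
```

```text
the job is handed in; nothing more can be done
None
```

I unlocked the rack and left the key in the lock, then handed the job in with the rack held level and still, its underside about 165 mm above the bench; no verdict was shown.

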